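Clamp the cylinder and hold its bayonet collar home

TASK

Swing the fixture's hinged latch arm fully shut into its catch, so that the cylinder is clamped. Then turn the knurled collar on the cylinder's rod until its hidden keyways drop over the pins, push it down fully home against its spring, and finish while still holding it there with the gripper. Leave the latch shut and the other parts on the bench where they stand.

Things in the scene. Friction and masses are not known exactly. Their poses are not given: they have to be found in the camera images.
- fixture: Clamping fixture fixed to the bench: dark steel base plate (150 x 170 mm, 15 mm thick) carrying an upright aluminium cylinder, 60 mm in diameter, with a rod on its axis. Origin: on that axis, at bench height; z up, the latch on its -x side. Position and yaw (within 25 degrees) vary. Behind the cylinder (+x) a dark saddle block 75 mm wide, 70 mm high.
- shoulder (a point): Top face centre of the fixture's cylinder, 95 mm above the bench: the stop for the collar. A 16 mm steel rod rises from it to 160 mm above the bench. Round the rod a 43 mm spring sleeve stands 10 mm proud of this face and pushes the collar up with 1.2 N per mm that it is pressed down (12 N flush).
- catch (a point): Mouth of the catch, 55 mm above the bench: a dark steel fork with a cheek below and above the shut arm, its top 70 mm above the bench, at x = -38 mm, y = -49 mm in the fixture's frame.
- latch (a joint): Angle of the latch arm (rad) on its upright hinge: 0 = shut, arm across the cylinder's -x side, in the catch and at its stop. It grows as the arm swings open, clockwise seen from above, away from the cylinder (1.6 at most; starts 0.7 to 1.25). The level steel arm is 8 mm thick and 13 mm high; friction of about 1 N at its post, it stays where it is left.
- latch_hinge (a point): Point on the latch's upright hinge axis, 55 mm above the bench, at x = -38 mm, y = +45 mm in the fixture's frame.
- latch_post (a point): Top centre, 113 mm above the bench, of the round upright steel post at the free end of the latch arm, 120 mm from the hinge axis; 14 mm in diameter, free to grip from its top down to the arm at 62 mm. When shut it stands at x = -38 mm, y = -75 mm in the fixture's frame.
- collar: Knurled steel collar, 47 mm over its ribs, 42 mm high, 0.3 kg, loose on the rod (bore 20 mm). Origin: centre of its underside; z up. At the start it rests on three hidden pins, underside 105 mm above the bench; fully home, on the shoulder, 95 mm. Its yaw does not tell where the pins are. Off the match it cannot go down; on it, it sinks 2.5 mm by its weight, and must be pushed the rest.
- keyways (a point): On the collar's axis, 14 mm above its underside: inside are three keyways, 12 mm wide, 120 degrees apart, for three 7 mm pins on the rod, all hidden. They meet after a turn of 36 to 84 degrees (either way); where is not given and must be felt. They fit within about 10 degrees either way. Let go, the pressed collar rises again.
- cylinder_a: Bystander: loose aluminium cylinder, 58 mm in diameter and 70 mm high, with a steel rod up to 150 mm, standing behind the fixture. Origin: centre of its underside.
- cylinder_b: Bystander: the same kind of cylinder with rod, also behind the fixture.
- cylinder_c: Bystander: the same kind of cylinder with rod, to the left of the fixture.
- ring_stack: Bystander: stack of brownish rings, 50 mm in diameter, 72 mm high, to the right of the fixture. Origin: centre of its underside.
- socket: Bystander: black impact socket, 38 mm in diameter, 50 mm high, standing right of and behind the fixture. Origin: centre of its underside.
- jar: Bystander: amber jar with white lid, 56 mm in diameter, 70 mm high, front left on the bench. Origin: centre of its underside.
- wrench: Bystander: flat steel wrench, 170 mm long, lying front right on the bench.

How it is judged:
On the way, in this order (a step that is already met when the one before it is completed fails the run):
1. the latch arm is shut in its catch while the collar still rests up on the pins (value of joint latch below 0.06 rad and z of collar in the frame of fixture above 0.1015 m), for 0.2 s.
2. the collar's keyways have dropped over the pins and it is pushed fully home (z of collar in the frame of fixture between 0.09 and 0.0968 m and horizontal distance between collar and fixture below 0.005 m and angle between collar's own z axis and vertical below 0.08 rad), for 0.2 s.
At the end, for the whole second after the job is handed in: Latch within 0.07 rad of shut; collar at rest, its underside within 1.8 mm of the shoulder (below 96.8 mm), centred within 5 mm, tilted under 0.08 rad, held by the fingers (contact over 2 N; the spring lifts it otherwise); no bystander moved 30 mm (all of step 2 and value of joint latch below 0.07 rad and contact force between the fingers and collar above 2 N and linear speed of collar below 0.02 m/s and angular speed of collar below 0.3 rad/s and distance of each of cylinder_a, cylinder_b, cylinder_c, ring_stack, socket, jar, wrench from where it was at the start of the episode below 0.03 m); the arm keeps its last pose, push and grip.
It fails at once if a bystander was shoved away or knocked over (distance of any of cylinder_a, cylinder_b, cylinder_c, ring_stack, socket, jar, wrench from where it was at the start of the episode above 0.03 m or angle between any of cylinder_a, cylinder_b, cylinder_c, ring_stack, socket, jar's own z axis and vertical above 0.5 rad).
It also fails if it takes over 59 s, if anything falls off the work surface, if the arm or the gripper's body presses on something with over 40 N, if the wrist force passes 120 N, or if a joint passes its speed limit or range.

ROBOT

A 6-joint arm with a two-finger parallel gripper is mounted at the origin on the work surface. World frame = base frame: x ahead of the robot, y to its left, z up, the work surface at z = 0. Lengths are in m, angles in rad, forces in N, time in s.
With the tool pointing down it reaches from about 0.325 to 0.85 m from the base axis. Payload 4.4 kg.
Tool frame: the origin (TCP) lies at the very end of the fingers, on their centre line; the grasp point (between the pads) lies 19 mm behind it; z points along the fingers, x is the direction in which the jaws open and shut, and the axes are right-handed (so a half turn about z gives the same grasp; the last joint's range is limited). The gripper opens to 94 mm and grips with 3 to 60 N. Pads are 16 mm wide; open, the fingers measure 119 mm over their backs; the gripper's body (75 mm by 177 mm) begins 78 mm behind the grasp point.
Start: joints at [-0.15, 0.207, 1.542, -0, 1.393, -0.15], TCP at [0.575, -0, 0.205] pointing down, gripper open.
Joint ranges: [-2.73, 2.73], [-0.86, 2.22], [0.23, 2.46], [-1.11, 4.25], [0.08, 2.63], [-2.82, 2.82]. Speed limits (rad/s): [2.79, 2.79, 3.14, 3.14, 3.14, 3.14].

INTERFACE

Orientations are given as a unit quaternion [x, y, z, w].
In Python, from workcell import read_state, snapshot, sign_off gives the robot as it stands.
- The arm moves only by the tool carry_out, never from a script. Its arguments are lists of equal length, an entry for each row: "dp": the shift along the tool's x, y, z in mm, a list of three; "spin": the turn about the tool's z in rad. A call has 1 to 10 rows; each row shifts and turns the commanded pose from where the row before left it, along the tool's axes as they then stand; what a row does not reach is not made up. A row lasts 1/12 s, in which the tool goes at most 41.7 mm and 7.16 degrees, less where a joint would pass 70% of its speed; a pose out of reach is approached as far as the arm can. A call is refused whole if a number of a shift passes 41.7 or a number of a turn 0.125, either way. A call with a gripper value outside its range is refused whole. "hand" is the opening, from -1 (shut) to 1 (fully open), set as the call begins (left out, the last holds). The fingers move at their own pace and stop on an object; the grip force is fixed at half the most. Time passes only in rows, so rows that do not move let the fingers close. It gives the time, the measured TCP pose, the force and the opening at its end, in the units of the state.
- read_state(): the state, without advancing time (a new reading comes with each control period).
- snapshot(name): name is "scene" or "side" or "wrist"; returns a dict with "pixels" (384x512x3 uint8, red, green, blue), "fx", "fy", "cx", "cy" (pixels), "k1" (the pictures are not rectified: a ray, as slopes to the right and down, at radius r is drawn at 1 + k1 r^2 times it, then the intrinsics apply), "position" and "rotation" of the camera in the world. Camera axes: x right, y up, looking along -z (the intrinsics and any distortion apply to the point x, -y, -z); pixel columns grow to the right and rows downward; lengths in m; the calibration is good to about 2 mm. A picture is of the moment at which its call begins. There is no depth.
- sign_off(): hands the job in, once; it reports no verdict.
The state is a dict: "t": time; "q": joint angles; "joint_vel": joint speeds; "tau": joint torques, N m; "tcp_pos": TCP position; "tcp_rot": TCP orientation; "contact_force": force on the tool from outside, world axes, zero at the start; "ft_torque": the same for the moment, N m; "width": finger opening in m.
Only numpy, scipy, OpenCV 4.12 (cv2) and the standard library are available. Lean on these libraries where they do the work, as an engineer would, in place of code of your own. Each camera call takes 0.05 s, during which the arm holds its last target.

## Working session

There is one attempt and no reset: what is moved stays moved. The work goes in short steps, Python scripts to look and compute and a tool call to move; the robot and the scene stay as the last step left them, time stands still between calls to the robot, and variables do not carry over. Pictures are saved under pics/ and viewed, and the job is handed in when it is done.

Besides the shell and the picture viewer there is one more tool, called after "Emit:" in YAML: its name, and indented under it one key for each argument. carry_out: Moves the arm, as the interface text tells. Its arguments: {"type":"object","properties":{"dp":{"type":"array","items":{"type":"array","items":{"type":"number"}}},"spin":{"type":"array","items":{"type":"number"}},"hand":{"type":"number"}},"required":["dp","spin"]}

```bash
mkdir -p pics; cat > h.py <<'E'
import numpy as np, cv2
from workcell import read_state, snapshot
def save(n,s): cv2.imwrite('pics/'+n+'.png', cv2.cvtColor(s['pixels'],cv2.COLOR_RGB2BGR))
def proj(s,P):
    P=np.atleast_2d(P); R=np.array(s['rotation']); c=(P-np.array(s['position']))@R
    a=c[:,0]/-c[:,2]; b=-c[:,1]/-c[:,2]; f=1+s['k1']*(a*a+b*b)
    return np.c_[s['fx']*a*f+s['cx'], s['fy']*b*f+s['cy']]
def ray(s,uv):
    K=np.array([[s['fx'],0,s['cx']],[0,s['fy'],s['cy']],[0,0,1.]])
    a,b=cv2.undistortPoints(np.array([[uv]],float),K,np.array([s['k1'],0,0,0.]))[0,0]
    d=np.array(s['rotation'])@np.array([a,-b,-1]); return np.array(s['position']),d/np.linalg.norm(d)
def onz(s,uv,z):
    o,d=ray(s,uv); return o+d*(z-o[2])/d[2]
E
python3 - <<'E'
from h import *
import pickle
st=read_state(); print(st)
for n in ['scene','side','wrist']:
    s=snapshot(n); save(n+'0',s); pickle.dump(s,open(n+'0.pkl','wb'))
    print(n,s['fx'],s['k1'],s['position'],np.round(s['rotation'],3).tolist())
E
```

```text
{'t': 0.0, 'q': array([-1.50455524e-01,  2.07418662e-01,  1.54292728e+00, -9.49179687e-06,
        1.39349120e+00, -1.50529405e-01]), 'joint_vel': array([-1.15824760e-03, -5.32344670e-04,  1.76111291e-03, -9.19461683e-05,
        4.30522683e-04, -1.41696600e-03]), 'tau': array([-8.39226868e-05, -3.70882022e+01, -2.81415099e+01,  6.96549774e-02,
        3.60915181e-02, -1.71865345e-04]), 'tcp_pos': array([5.74203138e-01, 1.31833646e-04, 2.04304224e-01]), 'tcp_rot': array([ 9.99999370e-01,  3.77828817e-05, -1.11025896e-03, -1.63634578e-04]), 'contact_force': array([ 0.30787447,  0.31059756, -0.74233754]), 'ft_torque': array([0.02421947, 0.00460677, 0.01221616]), 'width': 0.09360075485938724}
scene 382.8584345608678 -0.042322625743738414 [ 1.15994799 -0.76832874  1.01184536] [0.373, 0.128, 0.28, 0.875]
side 348.9380010333296 -0.07320031677057713 [ 0.35589325 -0.59154684  0.80032403] [0.351, -0.063, -0.158, 0.921]
wrist 274.70696078492233 -0.025267799858550898 [0.57470541 0.07328759 0.38183368] [-0.128, 0.001, 0.0, 0.992]
```

```bash
cat > fix.py <<'E'
t=open('h.py').read()
t=t.replace("import numpy as np, cv2","import numpy as np, cv2\nfrom scipy.spatial.transform import Rotation as Rt\ndef RM(s): return Rt.from_quat(s['rotation']).as_matrix()").replace("np.array(s['rotation'])","RM(s)")
open('h.py','w').write(t)
E
python3 fix.py
```

```text
(no output)
```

View pics/scene0.png

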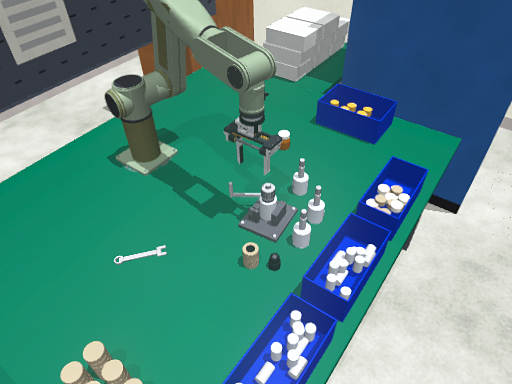

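View pics/side0.png

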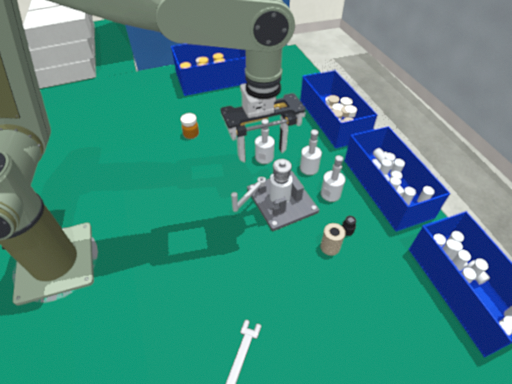

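View pics/wrist0.png

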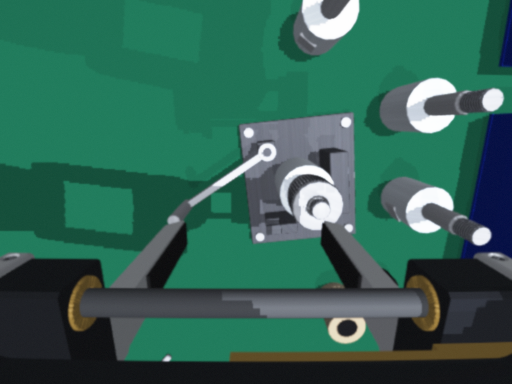

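```bash
python3 - <<'E'
import cv2
a=cv2.imread('pics/wrist0.png')[90:260,140:400]; cv2.imwrite('pics/w0c.png',cv2.resize(a,None,fx=3,fy=3,interpolation=cv2.INTER_CUBIC))
a=cv2.imread('pics/scene0.png')[150:250,210:330]; b=cv2.imread('pics/side0.png')[140:240,220:340]
import numpy as np
cv2.imwrite('pics/ss0c.png',cv2.resize(np.hstack([a,b]),None,fx=3.3,fy=3.3,interpolation=cv2.INTER_CUBIC))
E
```

```text
(no output)
```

View pics/w0c.png

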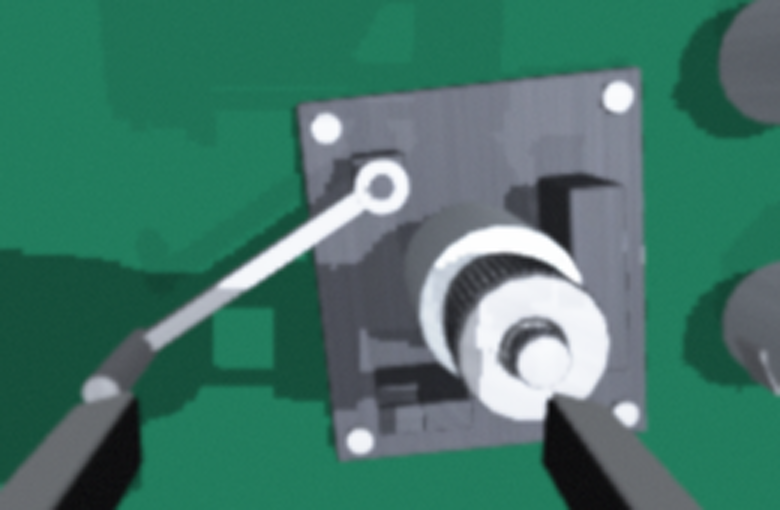

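View pics/ss0c.png

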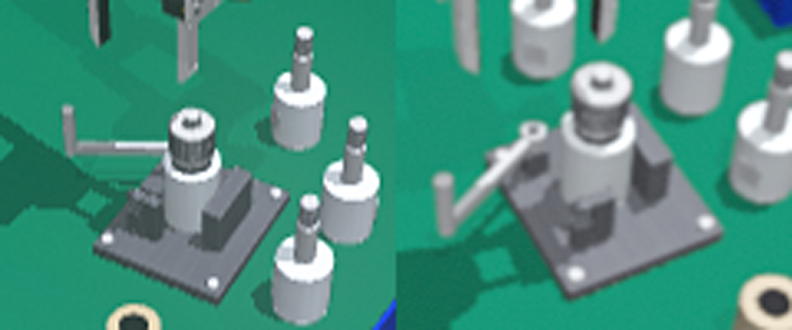

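```bash
python3 - <<'E'
from h import *
import pickle
s=pickle.load(open('wrist0.pkl','rb'))
f=lambda u,v,z: onz(s,(140+u/3-1/3,90+v/3-1/3),z)
C=[f(300,104,.015),f(638,68,.015),f(645,428,.015),f(340,461,.015)]
S=[f(326,128,.016),f(619,97,.016),f(626,414,.016),f(360,441,.016)]
for X in(C,S):
    X=np.array(X)
    print(np.round(X,4).tolist(),X.mean(0).round(4))
    for a,b in((0,1),(3,2),(3,0),(2,1)):
        d=X[b]-X[a]; print(np.linalg.norm(d),np.degrees(np.arctan2(d[1],d[0])))
print('rod',f(543,360,.16),'collar',f(534,348,.147),'hinge',f(382,186,.062),'post',f(101,388,.113))
# two-view with scene, side
def tri(l):
    A=np.zeros((3,3));b=np.zeros(3);
    for o,d in l:
        M=np.eye(3)-np.outer(d,d);A+=M;b+=M@o
    return np.linalg.solve(A,b)
sc=pickle.load(open('scene0.pkl','rb'));si=pickle.load(open('side0.pkl','rb'))
g=lambda u,v:ray(sc,(210+u/3.3-.35,150+v/3.3-.35)); k=lambda u,v:ray(si,(220+(u-396)/3.3-.35,140+v/3.3-.35))
w=lambda u,v:ray(s,(140+u/3-1/3,90+v/3-1/3))
print('rod',tri([g(193,120),k(602,82),w(543,360)]),'post',tri([g(69,110),k(443,180),w(101,388)]))
print(onz(sc,(210+193/3.3-.35,150+120/3.3-.35),.16),onz(si,(220+(602-396)/3.3-.35,140+82/3.3-.35),.16))
E
```

```text
[[0.5561, 0.073, 0.015], [0.7009, 0.0883, 0.015], [0.7192, -0.0766, 0.015], [0.5733, -0.0936, 0.015]] [ 0.6373 -0.0022  0.015 ]
0.14561686981297153 6.03322713366898
0.1468883449832634 6.6546607604126775
0.16755332656369368 95.89870877801305
0.16596201329549642 96.33339458656367
[[0.5673, 0.063, 0.016], [0.6933, 0.0763, 0.016], [0.709, -0.0691, 0.016], [0.5828, -0.0828, 0.016]] [ 0.6381 -0.0032  0.016 ]
0.12679514464498276 6.028403246993568
0.12692830543058878 6.215324535519033
0.14658438583108163 96.10429797275457
0.1461705330804753 96.15644440298507
rod [0.63115353 0.0032518  0.16      ] collar [0.63154016 0.00288812 0.147     ] hinge [0.58966129 0.04245519 0.062     ] post [ 0.49101762 -0.02187179  0.113     ]
rod [0.63248227 0.00128576 0.15120573] post [ 0.49006925 -0.02262373  0.11015107]
[ 0.63784603 -0.00393359  0.16      ] [ 0.62666382 -0.00910151  0.16      ]
```

Emit:
carry_out:
  dp:
    - [-28,7,20]
    - [-28,8,20]
    - [-28,7,20]
    - [0,0,0]
    - [0,0,0]
    - [0,0,0]
    - [0,0,0]
    - [0,0,0]
    - [0,0,0]
    - [0,0,0]
  spin: [0,0,0,0.1,0.1,0.1,0.1,0.1,0.1,0.1]
  hand: -0.15

```text
t: 0.98
tcp_pos: [0.4907, -0.0219, 0.1451]
tcp_rot: [0.939, -0.345, -0.0, 0.0]
contact_force: [-0.6, 0.2, -0.0]
width: 0.0403
```

Emit:
carry_out:
  dp:
    - [0,0,0]
    - [0,0,0]
    - [0,0,0]
    - [0,0,0]
  spin: [0.1,0.1,0.1,0]

```text
t: 1.32
tcp_pos: [0.4907, -0.022, 0.1451]
tcp_rot: [0.877, -0.48, -0.0, 0.0]
contact_force: [-0.1, -0.6, -1.0]
width: 0.0399
```

```bash
python3 - <<'E'
from h import *
import pickle
st=read_state(); print(st['t'],st['tcp_pos'],Rt.from_quat(st['tcp_rot']).as_matrix().round(3).tolist(),st['contact_force'],st['width'])
for n in ['wrist','side']:
    s=snapshot(n); save(n+'1',s); pickle.dump(s,open(n+'1.pkl','wb'))
    p=proj(s,[[.4905,-.022,.113],[.4905,-.022,.062]]); print(p)
E
```

```text
1.3167 [ 0.49069328 -0.02195167  0.14514989] [[0.539, -0.842, -0.001], [-0.842, -0.539, 0.0], [-0.0, 0.0, -1.0]] [-0.1457835  -0.55289804 -1.01587671] 0.03985709498597437
[[252.8509132  218.63387151]
 [252.96261635 201.39820971]]
[[234.0047316  193.04364367]
 [234.96319458 205.30018115]]
```

View pics/wrist1.png

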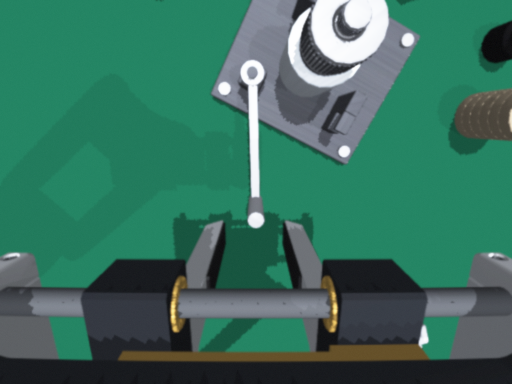

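View pics/side1.png

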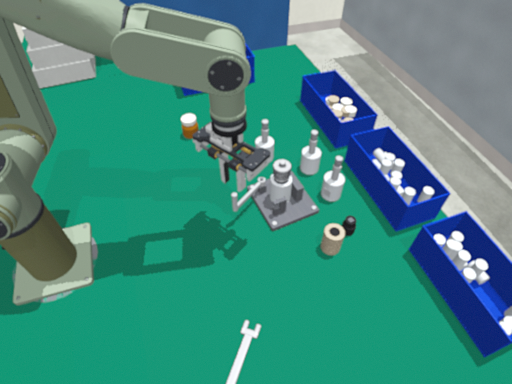

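Emit:
carry_out:
  dp:
    - [0,0,33]
    - [0,0,34]
    - [0,0,0]
    - [0,0,0]
  spin: [0,0,0,0]

```text
t: 1.75
tcp_pos: [0.4888, -0.0215, 0.0768]
tcp_rot: [0.878, -0.479, -0.003, 0.001]
contact_force: [0.1, -0.5, -0.1]
width: 0.0401
```

Emit:
carry_out:
  dp:
    - [0,0,0]
    - [0,0,0]
    - [0,0,0]
  spin: [0,0,0]
  hand: -0.49

```text
t: 2.0
tcp_pos: [0.4929, -0.0224, 0.0806]
tcp_rot: [0.878, -0.479, 0.002, -0.001]
contact_force: [1.0, 0.1, 0.4]
width: 0.0251
```

```bash
python3 - <<'E'
from h import *
import pickle
s=pickle.load(open('wrist1.pkl','rb'))
a=cv2.cvtColor(s['pixels'],cv2.COLOR_RGB2BGR)[0:230,200:430]; cv2.imwrite('pics/w1c.png',cv2.resize(a,None,fx=2.6,fy=2.6,interpolation=cv2.INTER_CUBIC))
for u,z in (((359,14),.16),((252,72),.062),((256.5,219),.113)): print(onz(s,u,z))
n=snapshot('side'); save('side2',n); a=cv2.imread('pics/side2.png')[100:250,160:340]; cv2.imwrite('pics/s2c.png',cv2.resize(a,None,fx=3.5,fy=3.5,interpolation=cv2.INTER_CUBIC))
n=snapshot('wrist'); save('wrist2',n)
E
```

```text
[0.63067848 0.00101377 0.16      ]
[0.58975097 0.04247877 0.062     ]
[ 0.49182321 -0.0246462   0.113     ]
```

View pics/w1c.png

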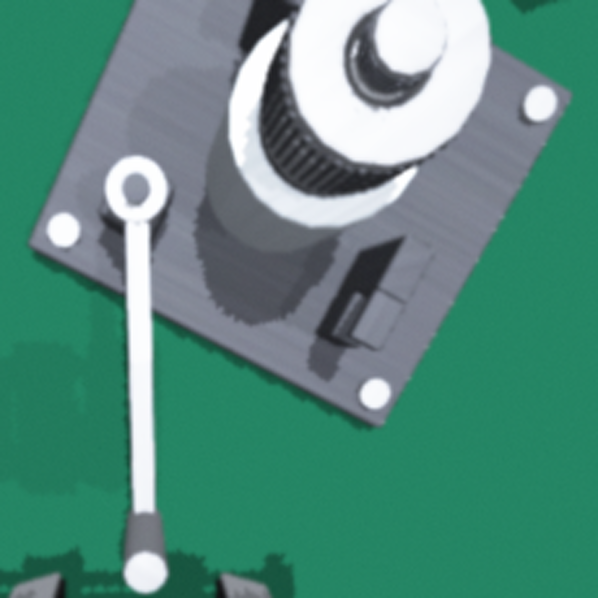

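View pics/s2c.png

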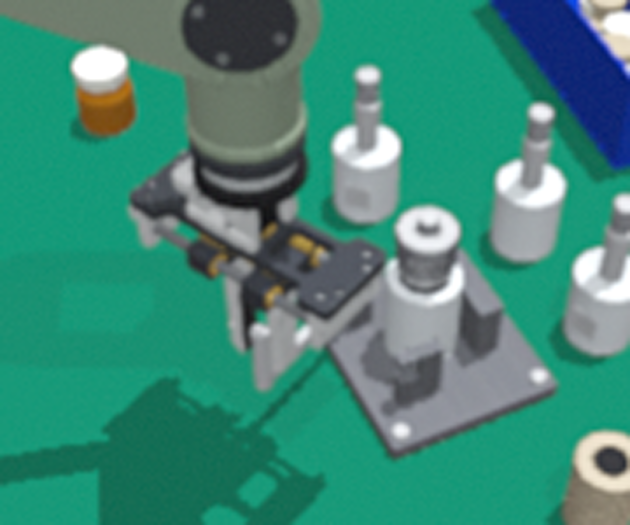

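View pics/wrist2.png

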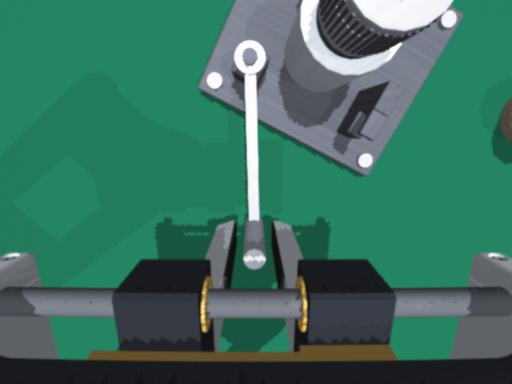

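Emit:
carry_out:
  dp:
    - [11.9,-0.6,0]
    - [11.9,-0.6,0]
    - [11.9,-0.6,0]
    - [11.9,-0.6,0]
    - [11.9,-0.6,0]
    - [11.9,-0.6,0]
    - [11.9,-0.6,0]
    - [11.9,-0.6,0]
    - [0,0,0]
  spin: [-0.1,-0.1,-0.1,-0.1,-0.1,-0.1,-0.1,-0.1,0]

```text
t: 2.85
tcp_pos: [0.57, -0.0753, 0.0795]
tcp_rot: [0.995, -0.099, 0.002, 0.0]
contact_force: [0.4, -0.7, 0.3]
width: 0.0241
```

```bash
python3 - <<'E'
from h import *
st=read_state(); print(st['t'],st['tcp_pos'],Rt.from_quat(st['tcp_rot']).as_matrix().round(3)[:,0],st['contact_force'],st['width'])
n=snapshot('wrist'); save('wrist3',n)
H=np.array([.5897,.0425]); d=st['tcp_pos'][:2]-H; print(np.linalg.norm(d),np.degrees(np.arctan2(d[1],d[0])))
E
```

```text
2.85 [ 0.57001759 -0.07526469  0.07952968] [ 0.98  -0.197  0.003] [ 0.35806717 -0.73507933  0.28082173] 0.024098340613455796
0.11939815153377442 -99.48833657788045
```

View pics/wrist3.png

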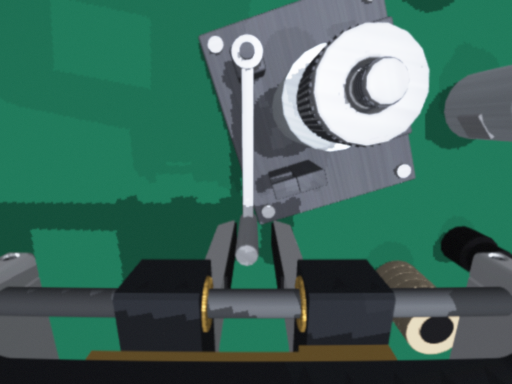

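Emit:
carry_out:
  dp:
    - [11.9,-0.6,0]
    - [11.9,-0.6,0]
    - [8,-0.4,0]
    - [0,0,0]
    - [0,0,0]
  spin: [-0.1,-0.1,-0.07,0,0]

```text
t: 3.32
tcp_pos: [0.5989, -0.0762, 0.0786]
tcp_rot: [0.999, 0.033, -0.0, 0.0]
contact_force: [-0.1, -0.0, 0.3]
width: 0.0241
```

Emit:
carry_out:
  dp:
    - [2,0,0]
    - [2,0,0]
    - [0,0,0]
    - [0,0,0]
  spin: [0,0,0,0]

```text
t: 3.65
tcp_pos: [0.6029, -0.076, 0.0785]
tcp_rot: [0.999, 0.035, -0.0, -0.0]
contact_force: [-1.5, -0.1, 0.9]
width: 0.0239
```

```bash
python3 - <<'E'
from h import *
st=read_state(); print(st['t'],st['tcp_pos'],Rt.from_quat(st['tcp_rot']).as_matrix().round(3)[:,0],st['contact_force'],st['width'])
n=snapshot('wrist'); save('wrist4',n)
H=np.array([.5897,.0425]); d=st['tcp_pos'][:2]-H; print(np.linalg.norm(d),np.degrees(np.arctan2(d[1],d[0])))
E
```

```text
3.65 [ 0.60292104 -0.07599721  0.07846684] [ 0.998  0.069 -0.001] [-1.46171635 -0.1181145   0.89991836] 0.023947170452654317
0.11923247897692534 -83.63369116015946
```

View pics/wrist4.png

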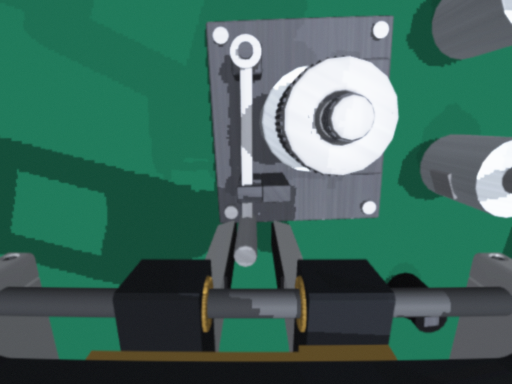

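Emit:
carry_out:
  dp:
    - [2,0,0]
    - [2,0,0]
    - [0,0,0]
  spin: [0,0,0]

```text
t: 3.95
tcp_pos: [0.607, -0.0758, 0.0784]
tcp_rot: [0.999, 0.035, -0.001, 0.0]
contact_force: [-1.5, 0.1, 1.5]
width: 0.0238
```

Emit:
carry_out:
  dp:
    - [1.5,0,0]
    - [0,0,0]
    - [0,0,0]
  spin: [0,0,0]

```text
t: 4.2
tcp_pos: [0.607, -0.0759, 0.0783]
tcp_rot: [0.999, 0.035, -0.002, -0.0]
contact_force: [-5.7, 0.4, 4.2]
width: 0.0241
```

Emit:
carry_out:
  dp:
    - [1.5,0,0]
    - [0,0,0]
    - [0,0,0]
  spin: [0,0,0]

```text
t: 4.45
tcp_pos: [0.6071, -0.0758, 0.0782]
tcp_rot: [0.999, 0.035, -0.004, -0.0]
contact_force: [-10.3, -1.5, 5.8]
width: 0.0238
```

Emit:
carry_out:
  dp:
    - [-3,0,0]
    - [-4,0,0]
    - [0,0,0]
    - [0,0,-40]
    - [0,0,-40]
    - [0,0,-40]
    - [0,0,0]
    - [0,0,0]
  spin: [0,0,0,0,0,0,0,0]

```text
t: 5.12
tcp_pos: [0.6064, -0.0767, 0.2028]
tcp_rot: [0.999, 0.035, 0.005, 0.001]
contact_force: [0.5, 0.6, -1.2]
width: 0.0239
```

```bash
python3 - <<'E'
from h import *
import pickle
st=read_state(); print(st['t'],st['tcp_pos'],st['contact_force'],st['width'])
n=snapshot('wrist'); save('wrist5',n); pickle.dump(n,open('wrist5.pkl','wb'))
a=cv2.imread('pics/wrist5.png')[40:260,180:480]; cv2.imwrite('pics/w5c.png',cv2.resize(a,None,fx=2.6,fy=2.6,interpolation=cv2.INTER_CUBIC))
for P in ([.632,.002,.16],[.5897,.0425,.062],[.602,-.0765,.113]): print(proj(n,P))
E
```

```text
5.1167 [ 0.60640727 -0.07670173  0.2027556 ] [ 0.50583182  0.58974843 -1.17698606] 0.02390063258344235
[[293.10009542 119.30536003]]
[[244.63275066  79.00715858]]
[[248.32078814 198.30343353]]
```

View pics/w5c.png

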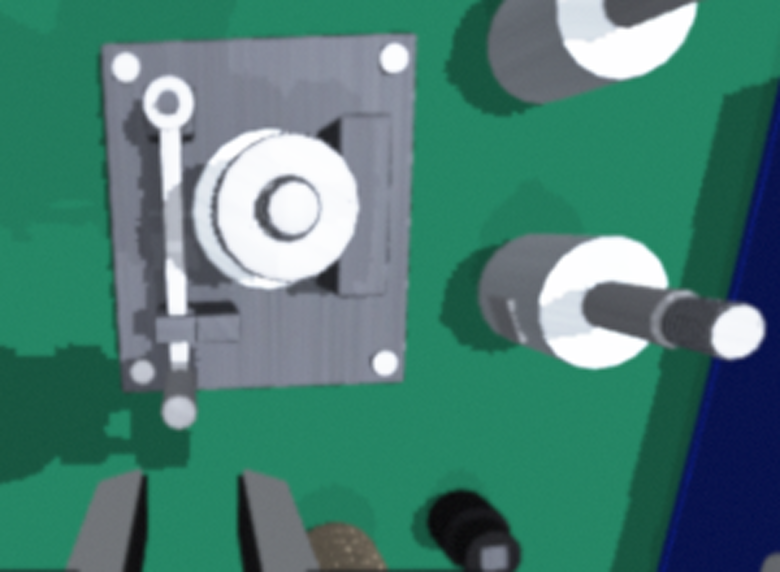

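Emit:
carry_out:
  dp:
    - [15.5,-38.4,0]
    - [15.5,-38.4,0]
    - [0,0,0]
    - [0,0,0]
    - [0,0,0]
    - [0,0,0]
  spin: [0,0,0,0,0,0]
  hand: 0.49

```text
t: 5.67
tcp_pos: [0.6279, 0.0018, 0.1969]
tcp_rot: [0.999, 0.035, -0.001, 0.0]
contact_force: [-0.2, -0.4, -1.3]
width: 0.0603
```

```bash
python3 - <<'E'
from h import *
import pickle
n=snapshot('wrist'); save('wrist6',n)
st=read_state(); print(st['t'],st['tcp_pos'],Rt.from_quat(st['tcp_rot']).as_matrix().round(3)[:,0],st['contact_force'],st['width'],st['q'])
s=pickle.load(open('wrist5.pkl','rb'))
print(onz(s,(292.8,119.7),.16),onz(s,(180+288/2.6-.3,40+208/2.6-.3),.147))
si=snapshot('side'); save('side6',si); a=cv2.imread('pics/side6.png')[100:250,200:380]; cv2.imwrite('pics/s6c.png',cv2.resize(a,None,fx=3.5,fy=3.5,interpolation=cv2.INTER_CUBIC))
E
```

```text
5.7167 [0.62814671 0.00155247 0.19734043] [ 0.998  0.068 -0.002] [ 0.12134543 -0.32551316  0.06322958] 0.06428664968205726 [-1.34992484e-01  3.25287244e-01  1.41005256e+00 -3.67209643e-04
  1.40807972e+00 -2.03485905e-01]
[0.63179888 0.00168925 0.16      ] [0.63178723 0.00184248 0.147     ]
```

View pics/wrist6.png

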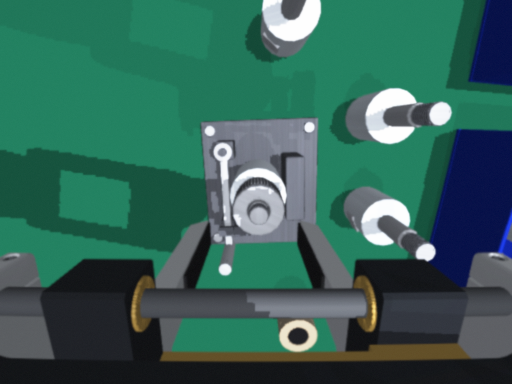

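View pics/s6c.png

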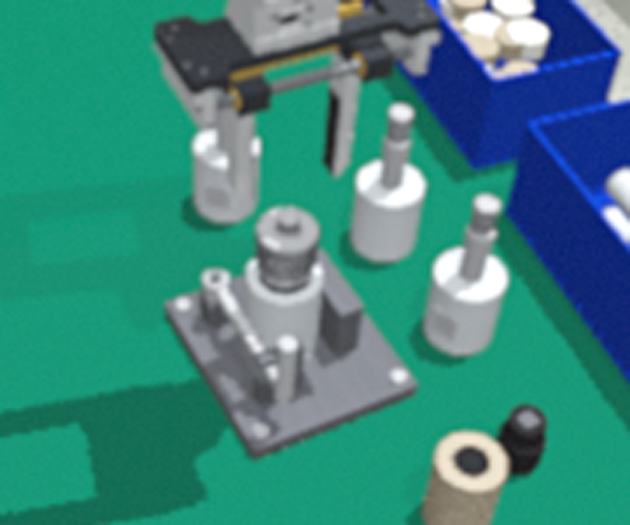

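Emit:
carry_out:
  dp:
    - [3.6,0,0]
    - [0,0,25]
    - [0,0,25]
    - [0,0,20]
    - [0,0,0]
    - [0,0,0]
    - [0,0,0]
  spin: [0,0,0,0,0,0,0]

```text
t: 6.35
tcp_pos: [0.6335, 0.0024, 0.1298]
tcp_rot: [0.999, 0.035, 0.001, 0.0]
contact_force: [-0.0, 0.4, 0.4]
width: 0.0699
```

```bash
python3 - <<'E'
from h import *
n=snapshot('wrist'); save('wrist7',n)
st=read_state(); print(st['t'],st['tcp_pos'],Rt.from_quat(st['tcp_rot']).as_matrix().round(3)[:,0],st['contact_force'],st['width'])
E
```

```text
6.4 [0.63402215 0.00245439 0.13057244] [0.998 0.069 0.004] [-0.02384272 -0.17062623  0.03317427] 0.0703825924187128
```

View pics/wrist7.png

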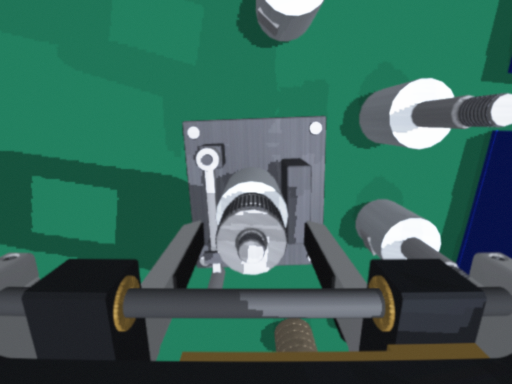

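Emit:
carry_out:
  dp:
    - [-1.5,0,8]
    - [0,0,8]
    - [0,0,0]
    - [0,0,0]
    - [0,0,0]
    - [0,0,0]
    - [0,0,0]
    - [0,0,0]
  spin: [0,0,0,0,0,0,0,0]

```text
t: 7.07
tcp_pos: [0.6312, 0.0028, 0.1127]
tcp_rot: [0.999, 0.035, 0.0, 0.0]
contact_force: [-0.4, 0.6, 0.1]
width: 0.07
```

Emit:
carry_out:
  dp:
    - [0,0,0]
    - [0,0,0]
    - [0,0,0]
    - [0,0,0]
    - [0,0,0]
    - [0,0,0]
    - [0,0,0]
    - [0,0,0]
  spin: [0,0,0,0,0,0,0,0]
  hand: -1

```text
t: 7.73
tcp_pos: [0.6311, 0.0028, 0.1125]
tcp_rot: [0.999, 0.035, 0.0, 0.0]
contact_force: [0.9, -0.2, -0.5]
width: 0.0457
```

```bash
python3 - <<'E'
from h import *
st=read_state(); print(st['t'],st['tcp_pos'],Rt.from_quat(st['tcp_rot']).as_matrix().round(3)[:,0],st['contact_force'],st['ft_torque'],st['width'])
n=snapshot('side'); save('side8',n); a=cv2.imread('pics/side8.png')[100:250,200:380]; cv2.imwrite('pics/s8c.png',cv2.resize(a,None,fx=3.5,fy=3.5,interpolation=cv2.INTER_CUBIC))
E
```

```text
7.7333 [0.63113884 0.00280808 0.112514  ] [0.998 0.07  0.   ] [ 0.87575209 -0.1648534  -0.53015458] [-0.01060046 -0.14673658 -0.02036653] 0.04571956886924777
```

View pics/s8c.png

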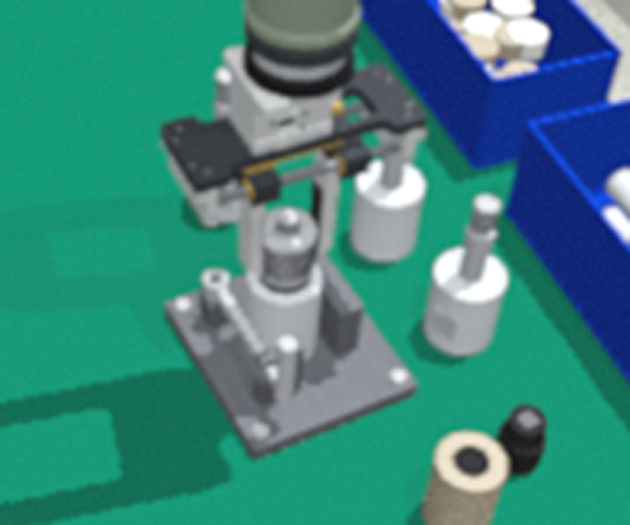

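Emit:
carry_out:
  dp:
    - [0,0,1.5]
    - [0,0,0]
    - [0,0,0]
  spin: [0,0,0]

```text
t: 8.03
tcp_pos: [0.6312, 0.0028, 0.1124]
tcp_rot: [0.999, 0.035, 0.0, 0.0]
contact_force: [-1.9, -0.1, 5.7]
width: 0.0459
```

Emit:
carry_out:
  dp:
    - [0,0,0]
    - [0,0,0]
    - [0,0,0]
    - [0,0,0]
    - [0,0,0]
  spin: [-0.08,-0.08,-0.08,0,0]

```text
t: 8.45
tcp_pos: [0.6319, 0.0029, 0.1124]
tcp_rot: [0.988, 0.154, 0.001, 0.0]
contact_force: [-0.8, 0.1, 5.5]
width: 0.0458
```

Emit:
carry_out:
  dp:
    - [0,0,0]
    - [0,0,0]
    - [0,0,0]
    - [0,0,0]
    - [0,0,0]
  spin: [-0.08,-0.08,-0.08,0,0]

```text
t: 8.87
tcp_pos: [0.6319, 0.0029, 0.1121]
tcp_rot: [0.963, 0.27, 0.001, 0.0]
contact_force: [0.8, 0.5, 4.4]
width: 0.0458
```

Emit:
carry_out:
  dp:
    - [0,0,0.3]
    - [0,0,0]
    - [0,0,0]
  spin: [-0.08,-0.08,0]

```text
t: 9.12
tcp_pos: [0.6311, 0.0028, 0.1105]
tcp_rot: [0.938, 0.347, 0.0, 0.0]
contact_force: [1.5, 0.2, 0.9]
width: 0.0457
```

Emit:
carry_out:
  dp:
    - [0,0,0]
    - [0,0,0]
    - [0,0,0]
  spin: [-0.06,-0.06,0]

```text
t: 9.37
tcp_pos: [0.6303, 0.0027, 0.1097]
tcp_rot: [0.916, 0.402, -0.001, -0.0]
contact_force: [0.6, -0.2, 0.2]
width: 0.0462
```

Emit:
carry_out:
  dp:
    - [0,0,0]
    - [0,0,0]
    - [0,0,0]
  spin: [-0.06,-0.06,0]

```text
t: 9.62
tcp_pos: [0.6302, 0.0027, 0.1098]
tcp_rot: [0.89, 0.456, -0.001, -0.0]
contact_force: [0.3, -0.9, 0.1]
width: 0.0463
```

Emit:
carry_out:
  dp:
    - [0,0,1.5]
    - [0,0,1.5]
    - [0,0,0]
    - [0,0,0]
  spin: [0.05,0.03,0,0]

```text
t: 9.95
tcp_pos: [0.6306, 0.0028, 0.1077]
tcp_rot: [0.907, 0.42, -0.0, -0.0]
contact_force: [-0.6, 0.1, 1.9]
width: 0.0461
```

Emit:
carry_out:
  dp:
    - [0,0,1.5]
    - [0,0,1.5]
    - [0,0,0]
    - [0,0,0]
  spin: [0,0,0,0]

```text
t: 10.28
tcp_pos: [0.6306, 0.0028, 0.105]
tcp_rot: [0.907, 0.421, -0.0, -0.0]
contact_force: [-2.8, 0.7, 5.3]
width: 0.0456
```

```bash
python3 - <<'E'
from h import *
st=read_state(); print(st['t'],st['tcp_pos'],st['contact_force'],st['ft_torque'],st['width'])
E
```

```text
10.2833 [0.63064988 0.00280476 0.10502135] [-2.77338471  0.71005447  5.28784006] [ 0.01909009  0.58096904 -0.04993848] 0.04562583220799347
```

Emit:
carry_out:
  dp:
    - [0,0,1.5]
    - [0,0,1.5]
    - [0,0,0]
    - [0,0,0]
  spin: [0,0,0,0]

```text
t: 10.62
tcp_pos: [0.6307, 0.0028, 0.1028]
tcp_rot: [0.907, 0.421, -0.0, -0.0]
contact_force: [-3.5, -0.4, 9.4]
width: 0.0464
```

Emit:
carry_out:
  dp:
    - [0,0,1.5]
    - [0,0,0]
    - [0,0,0]
  spin: [0,0,0]

```text
t: 10.87
tcp_pos: [0.6307, 0.0028, 0.1026]
tcp_rot: [0.907, 0.421, -0.0, 0.0]
contact_force: [-6.8, -0.5, 13.6]
width: 0.0458
```

Emit:
carry_out:
  dp:
    - [0,0,1.5]
    - [0,0,0]
    - [0,0,0]
  spin: [0,0,0]

```text
t: 11.12
tcp_pos: [0.6307, 0.0028, 0.1026]
tcp_rot: [0.907, 0.421, -0.0, 0.0]
contact_force: [-8.9, 1.0, 19.2]
width: 0.0458
```

Emit:
carry_out:
  dp:
    - [0,0,0]
    - [0,0,0]
    - [0,0,0]
    - [0,0,0]
    - [0,0,0]
    - [0,0,0]
  spin: [0,0,0,0,0,0]

```text
t: 11.62
tcp_pos: [0.6307, 0.0028, 0.1025]
tcp_rot: [0.907, 0.421, -0.0, 0.0]
contact_force: [-8.8, 0.9, 19.5]
width: 0.0457
```

```bash
python3 - <<'E'
from h import *
st=read_state(); print(st['t'],st['tcp_pos'],st['contact_force'],st['ft_torque'],st['width'],np.abs(st['joint_vel']).max())
ims=[]
for nm,(v,u) in (('side',(100,200)),('scene',(140,190))):
    n=snapshot(nm); save(nm+'9',n); ims.append(cv2.imread('pics/%s9.png'%nm)[v:v+150,u:u+160])
cv2.imwrite('pics/s9c.png',cv2.resize(np.hstack(ims),None,fx=2.5,fy=2.5,interpolation=cv2.INTER_CUBIC))
n=snapshot('wrist'); save('wrist9',n)
E
```

```text
11.6167 [0.63071983 0.00278921 0.10254877] [-8.75573498  0.89040129 19.51235134] [-0.0202377   1.76829263 -0.10089235] 0.04571962354129237 0.0008231604304098468
```

View pics/s9c.png

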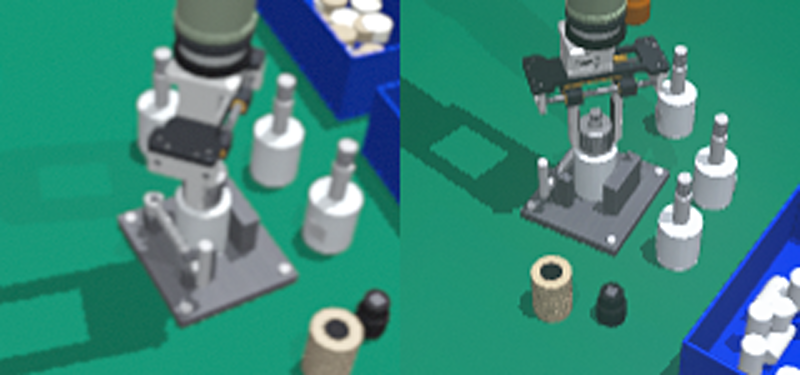

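View pics/wrist9.png

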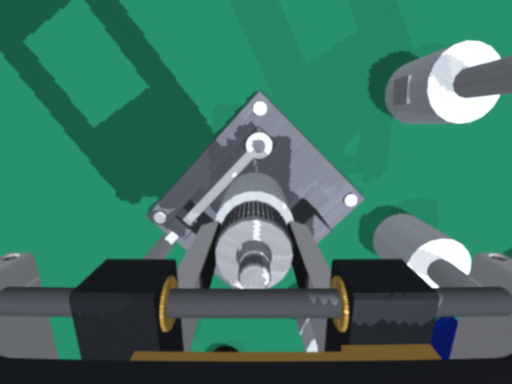

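```bash
python3 -c "
from workcell import sign_off
print(sign_off())"
```

```text
the job is handed in; nothing more can be done
None
```

The latch is shut in its catch, and the collar is pressed home on the shoulder with the gripper still holding it. I handed the job in at about 11.8 s of the 59 s; no verdict was reported.

**Latch:** I closed the fingers loosely round the post and swung it in an arc to its stop, where the force rose to about 10 N. After I backed off, the post was seen within about 0.5 px of its computed shut position.

**Collar:** I gripped it and turned it with about 5 N of downward push. The keyways dropped after roughly 0.6 rad. I turned on to 0.88 rad, came back 0.08 rad, then pushed it down. The tool went down 9.9 mm in all. The force followed the spring to 9.4 N at flush, then climbed to 19.5 N with no further movement.

**Last checks:**
- **Holding:** the arm was still, with the fingers stopped on the collar at 45.7 mm.
- **Surroundings:** in the last pictures the latch is in its catch and the bystanders in view stand upright where they were. I judged this by eye; the jar was mostly cropped and the wrench out of view in the pictures I looked at.
- **Not measured directly:** I judged the collar's final height from the tool's travel and the spring force. The latch post was mostly hidden in the last wrist picture.
- **Odd reading:** there is a sideways force of about 9 N along x while pressing, but nothing moved under it.

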